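# Start the clamp bolt of the loaded shaker nest

## Task

On the shaker tray, start the clamp bolt of the station whose nest holds the conical flask: turn that bolt backward (counter-clockwise from above) until you notice it drop at the start of the thread, then turn it forward one full turn, and finish while still gripping its head there, without letting go. Leave the bolt at the jar's station as it is, and do not disturb the flask or the jar.

Things in the scene. Friction and masses are not known exactly. Their poses are not given: they have to be found in the camera images.
- flask: small conical glass flask with pink contents and a black stopper, 69 mm wide, 143 mm tall, loose, standing upright in one of the tray's two nests; origin at the centre of its underside
- jar: white lidded porcelain jar, 63 mm wide, 86 mm tall, loose, standing in the other nest; origin at the centre of its underside
- tray: fixed aluminium shaker tray, 240 (its x) x 330 (its y) x 15 mm, with two stations 170 mm apart along its y; each has a nest (wire ring 92 mm wide on a black disc) and, 115 mm behind it along tray +x, a blue threaded boss (54 mm diameter, top 75 mm above the table) with a hex bolt in it. Origin under the tray's centre, z up
- left_nest (a point): centre of the left (+y) nest, on its disc, 16.5 mm above the table; the vessel in it stands within about 5 mm of this point
- left_bolt: steel hex-head bolt of the left station, upright and captive in its boss (only turns and slides up and down). Origin on its axis at the underside of the head, 99 mm above the table at the start; the head is 24 mm tall from there, 34 mm across flats, which face its own +x and every 60 degrees from it. A red line on top runs from the middle along +x. z up
- left_head (a point): middle of the left bolt's head: on the axis, 12 mm above the head's underside
- left_mark (a point): outer end of the red line on top of the left bolt's head, 15 mm from the axis, 25.5 mm above the head's underside
- left_turn (a joint): turn of the left bolt, rad, over several turns; grows forward (clockwise from above). Starts at 0.5 to 1.6, its lead resting on the boss's first thread. Turned back to about -0.2 it passes the thread's edge and drops; hard stop at -0.8. From there forward it screws in, 8 mm a turn; stop at 9.3. It turns with under 0.1 N m and stays where left
- left_depth (a joint): how far the left bolt has gone down, m: 0 at the start, about 0.0075 after the drop, 0.0155 one turn later (head then 8 mm above the boss). Only its weight (3.5 N) makes it drop: fingers that grip firmly hold it up; fingers that embrace the head loosely, or move down with it, let it drop
- right_nest (a point): centre of the right (-y) nest, on its disc, 16.5 mm above the table; the vessel in it stands within about 5 mm of this point
- right_bolt: steel hex-head bolt of the right station, upright and captive in its boss (only turns and slides up and down). Origin on its axis at the underside of the head, 99 mm above the table at the start; the head is 24 mm tall from there, 34 mm across flats, which face its own +x and every 60 degrees from it. A red line on top runs from the middle along +x. z up
- right_head (a point): middle of the right bolt's head: on the axis, 12 mm above the head's underside
- right_mark (a point): outer end of the red line on top of the right bolt's head, 15 mm from the axis, 25.5 mm above the head's underside
- right_turn (a joint): turn of the right bolt, rad, over several turns; grows forward (clockwise from above). Starts at 0.5 to 1.6, its lead resting on the boss's first thread. Turned back to about -0.2 it passes the thread's edge and drops; hard stop at -0.8. From there forward it screws in, 8 mm a turn; stop at 9.3. It turns with under 0.1 N m and stays where left
- right_depth (a joint): how far the right bolt has gone down, m: 0 at the start, about 0.0075 after the drop, 0.0155 one turn later (head then 8 mm above the boss). Only its weight (3.5 N) makes it drop: fingers that grip firmly hold it up; fingers that embrace the head loosely, or move down with it, let it drop
Not all that is in view belongs to the job. What is shaped like the jar but green or purple is not meant. Leave any orange look-alike of the flask alone.

How it is judged:
On the way, in this order (a step that is already met when the one before it is completed fails the run):
1. the bolt at the flask's station has been turned backward and has dropped at the start of the thread (((horizontal distance between flask and left_nest below 0.03 m and value of joint left_turn below 0.1 rad and value of joint left_depth above 0.0055 m) or (horizontal distance between flask and right_nest below 0.03 m and value of joint right_turn below 0.1 rad and value of joint right_depth above 0.0055 m))), for 0.1 s.
2. it has been turned forward about one turn and has gone down into the thread (((horizontal distance between flask and left_nest below 0.03 m and value of joint left_turn between 5 and 6.9 rad and value of joint left_depth above 0.013 m) or (horizontal distance between flask and right_nest below 0.03 m and value of joint right_turn between 5 and 6.9 rad and value of joint right_depth above 0.013 m))), for 0.2 s.
At the end, for the whole second after the job is handed in: The flask station's bolt is one turn (45 degrees either way) past its drop (turn reading 5.0 to 6.9), 13 to 18.5 mm down, at rest, gripped with over 2 N; the other bolt's red line end moved under 6 mm; flask and jar are upright within 15 mm of their start (((horizontal distance between flask and left_nest below 0.03 m and value of joint left_turn between 5 and 6.9 rad and value of joint left_depth between 0.013 and 0.0185 m and velocity of joint left_turn between -0.1 and 0.1 rad/s and contact force between the fingers and left_bolt above 2 N and distance of right_mark from where it was at the start of the episode below 0.006 m) or (horizontal distance between flask and right_nest below 0.03 m and value of joint right_turn between 5 and 6.9 rad and value of joint right_depth between 0.013 and 0.0185 m and velocity of joint right_turn between -0.1 and 0.1 rad/s and contact force between the fingers and right_bolt above 2 N and distance of left_mark from where it was at the start of the episode below 0.006 m)) and distance of each of flask, jar from where it was at the start of the episode below 0.015 m and angle between each of flask, jar's own z axis and vertical below 0.1 rad); the arm keeps its last pose, push and grip.
It fails at once if the bolt at the jar's station is turned ((horizontal distance between flask and left_nest below 0.03 m and distance of right_mark from where it was at the start of the episode above 0.01 m) or (horizontal distance between flask and right_nest below 0.03 m and distance of left_mark from where it was at the start of the episode above 0.01 m)).
It fails at once if the flask or the jar is knocked over or pushed out of its nest (angle between any of flask, jar's own z axis and vertical above 0.3 rad or distance of any of flask, jar from where it was at the start of the episode above 0.025 m).
It also fails if it takes over 72 s, if anything falls off the work surface, if the arm or the gripper's body presses on something with over 40 N, if the wrist force passes 120 N, or if a joint passes its speed limit or range.

## Robot

A 6-joint arm with a two-finger parallel gripper is mounted at the origin on a cart in front of the work surface, level with it; the furniture and walls round the work are solid. World frame = base frame: x ahead of the robot, y to its left, z up, the work surface at z = 0. Lengths are in m, angles in rad, forces in N, time in s.
With the tool pointing down it reaches from about 0.35 to 0.975 m from the base axis. Payload 4.9 kg.
Tool frame: the origin (TCP) lies on the centre line of the jaws, within the pads' length; the fingertips stand 17 mm ahead of it and the grasp point (between the pads) lies 2 mm behind it; z points along the fingers, y is the line along which they close (so a half turn about z gives the same grasp; the last joint's range is limited). The gripper opens to 85 mm and grips with 20 to 120 N. Pads are 22 mm wide; open, the fingers measure 114 mm over their backs; the gripper's body (76 mm by 85 mm) begins 54 mm behind the grasp point. The pads swing forward as they close: fully open they stand 13 mm farther back than shut.
Start: joints at [1.062, 0.053, 1.613, -0, 1.476, -0.119], TCP at [0.237, 0.578, 0.248] pointing down, gripper open.
Joint ranges: [-3.01, 3.01], [-1.01, 2.22], [0.06, 2.58], [-1.02, 4.17], [0.09, 2.62], [-3.14, 3.14]. Speed limits (rad/s): [2.57, 2.57, 3.14, 3.14, 3.14, 3.14].

## Interface

Orientations are given as a rotation vector (axis times angle).
In Python, from workcell import r gives the robot as it stands.
- The arm moves only by the tool carry_out, never from a script. Its argument "plan" is text: rows parted by semicolons, each of 7 numbers parted by spaces: the shift along the tool's x, y, z in m, then the turn, a rotation vector about the tool's x, y, z in degrees, then the opening in per cent of the stroke, from 0 (shut) to 100 (fully open). In form: tx ty tz wx wy wz hand; .... A call has 1 to 8 rows; each row is the pose to reach, as a shift and turn from the pose commanded when the call began, along the tool's axes at that moment; what a row does not reach only later rows make up. A row lasts 1/10 s, in which the tool goes at most 50 mm and 8.59 degrees, less where a joint would pass 70% of its speed; a pose out of reach is approached as far as the arm can. A call with a gripper value outside its range is refused whole. The fingers move at their own pace and stop on an object; the grip force is fixed at half the most. Time passes only in rows, so rows that repeat a pose let the fingers close. It gives the time, the measured TCP pose, the force, the opening and the grip force at its end, in the units of the state.
- r.observe(): the state, without advancing time (a new reading comes with each control period).
- r.grab_frame(name): name is "scene" or "top" or "wrist"; returns the picture (384x512x3 uint8, red, green, blue); there is no depth.
- r.camera_model(name): a dict with "camera_matrix" (3x3 intrinsics, pixels), "rvec" (rotation vector, rad) and "tvec" (3), from world to camera coordinates, as OpenCV has them. Camera axes: x right, y down, z forward; pixel columns grow to the right and rows downward; lengths in m; the calibration is good to about 2 mm. A picture is of the moment at which its call begins: read the wrist's pose just before it. camera_model takes no time and is no camera call; for the wrist camera it gives the pose at the moment of the call.
- r.hand_in(): hands the job in; it is judged then, once.
The state is a dict: "time": time; "qpos": joint angles; "qvel": joint speeds; "joint_torque": joint torques, N m; "eef_pos": TCP position; "tool_rot": TCP orientation; "force": force on the tool from outside, world axes, zero at the start; "ft_torque": the same for the moment, N m; "grip_width": finger opening in m; "gripper_force": force on a finger pad.
Only numpy, scipy, OpenCV 4.12 (cv2) and the standard library are available. Lean on these libraries where they do the work, as an engineer would, in place of code of your own. Each camera call takes 0.05 s, during which the arm holds its last target. There are 200 camera calls.

## Working session

There is one attempt and no reset: what is moved stays moved. The work goes in short steps, Python scripts to look and compute and a tool call to move; the robot and the scene stay as the last step left them, time stands still between calls to the robot, and variables do not carry over. Pictures are saved under pics/ and viewed, at most 10 in all, crops included, and the job is handed in when it is done.

Besides the shell and the picture viewer there is one more tool, called by a JSON object that holds its "name" and its "arguments". carry_out: Moves the arm, as the interface text tells. Its arguments: {"type":"object","properties":{"plan":{"type":"string"}},"required":["plan"]}

```bash
mkdir -p pics
python3 - <<'E'
from workcell import r
import cv2,numpy as np
a=r.grab_frame("scene");b=r.grab_frame("top")
cv2.imwrite("pics/a.png",a[:,:,::-1]);cv2.imwrite("pics/b.png",b[:,:,::-1])
o=r.observe();print(o)
for n in("scene","top","wrist"):print(n,r.camera_model(n))
E
```

```text
{'time': 0.1, 'qpos': array([ 1.06200113e+00,  5.33188396e-02,  1.61413565e+00,  3.94945805e-05,
        1.47601246e+00, -1.18975145e-01]), 'qvel': array([ 0.00021648, -0.00130994, -0.00356677,  0.00039248, -0.00119668,
       -0.00115833]), 'joint_torque': array([-5.58184220e-04, -3.94902956e+01, -3.71361601e+01, -2.16642156e-04,
        3.87465174e-03, -9.99130805e-06]), 'eef_pos': array([0.23723173, 0.57765902, 0.24718115]), 'tool_rot': array([-6.08344476e-01, -3.08150013e+00,  2.78066842e-03]), 'force': array([ 0.00293983, -0.40771563,  0.57074595]), 'ft_torque': array([ 0.0391669 ,  0.00379189, -0.01369927]), 'gripper_force': 0.0, 'grip_width': 0.08531433865672011}
scene {'camera_matrix': array([[425.3035379 ,   0.        , 259.79560457],
       [  0.        , 425.3035379 , 189.60234642],
       [  0.        ,   0.        ,   1.        ]]), 'rvec': array([ 2.36994652, -0.5811353 ,  0.19196588]), 'tvec': array([-0.53582105,  0.26068959,  0.88225062])}
top {'camera_matrix': array([[482.77067299,   0.        , 254.07568447],
       [  0.        , 482.77067299, 197.10584932],
       [  0.        ,   0.        ,   1.        ]]), 'rvec': array([ 2.17682183, -2.20609453,  0.04685933]), 'tvec': array([-0.0197512 ,  0.59604725,  1.17005901])}
wrist {'camera_matrix': array([[287.54234898,   0.        , 255.12057548],
       [  0.        , 287.54234898, 193.40780375],
       [  0.        ,   0.        ,   1.        ]]), 'rvec': array([-2.40460451, -1.61287738, -0.22517398]), 'tvec': array([-0.62310863, -0.03694562,  0.38027719])}
```

View pics/a.png

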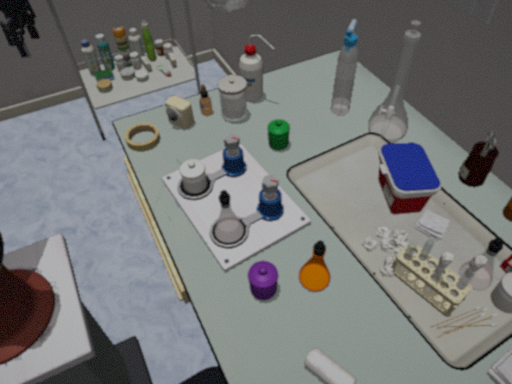

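View pics/b.png

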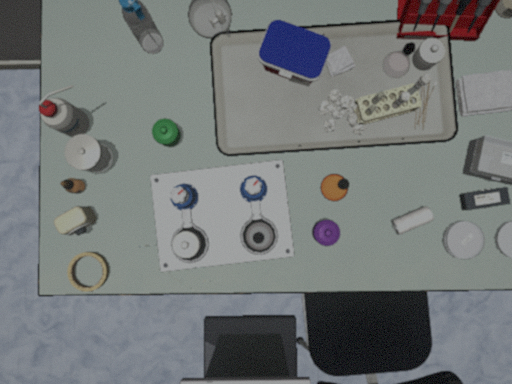

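The scene view shows the candidates. White jar at (193,178) with its bolt at (233,160), and flask with black stopper at (228,225) with its bolt at (270,195). Decoys are the orange flask at (315,270), the green jar at (278,133) and the purple jar at (263,280). In the top view the bolts are at (253,188) for the flask station (right, −y) and (182,196) for the jar station. I choose the bolt at top (253,188).

```bash
cat > h.py <<'E'
from workcell import r
import cv2,numpy as np
from scipy.spatial.transform import Rotation as R
def ray(m,p):
    Rm=cv2.Rodrigues(m["rvec"])[0];c=-Rm.T@m["tvec"]
    u=cv2.undistortPoints(np.array([[p]],float),m["camera_matrix"],None)[0,0]
    d=Rm.T@np.array([u[0],u[1],1]);return c,d/np.linalg.norm(d)
def plane(m,p,z):
    c,d=ray(m,p);return c+d*(z-c[2])/d[2]
def cross(a,b):
    (c1,d1),(c2,d2)=a,b
    s=np.linalg.lstsq(np.c_[d1,-d2],c2-c1,rcond=None)[0]
    p,q=c1+s[0]*d1,c2+s[1]*d2;return (p+q)/2,np.linalg.norm(p-q)
def proj(m,P):
    return cv2.projectPoints(np.array([P],float),m["rvec"],m["tvec"],m["camera_matrix"],None)[0][0,0]
E
python3 - <<'E'
from h import *
a=cv2.imread("pics/a.png");b=cv2.imread("pics/b.png")
ca=cv2.resize(a[130:260,160:310],None,fx=2.6,fy=2.6,interpolation=cv2.INTER_CUBIC)
cb=cv2.resize(b[160:275,145:295],None,fx=2.6,fy=2.6,interpolation=cv2.INTER_CUBIC)
cb=cv2.copyMakeBorder(cb,0,ca.shape[0]-cb.shape[0],0,0,cv2.BORDER_CONSTANT)
cv2.imwrite("pics/c.png",np.hstack([ca,cb]))
t=r.camera_model("top")
for p in((253,188),(182,196),(259,237),(187,243)):print(p,plane(t,p,.1))
for n,im in(("top",b),("scene",a)):
    h=cv2.cvtColor(im,cv2.COLOR_BGR2HSV)
    for nm,lo,hi in(("blue",(95,100,40),(125,255,255)),):
        k,_,s,c=cv2.connectedComponentsWithStats(cv2.inRange(h,lo,hi))
        print(n,nm,[(s[i].tolist(),c[i].round(1)) for i in range(1,k) if s[i,4]>40])
E
```

```text
(253, 188) [ 0.61221777 -0.02620724  0.1       ]
(182, 196) [0.5961477  0.13605478 0.1       ]
(259, 237) [ 0.50060109 -0.03837019  0.1       ]
(187, 243) [0.48912135 0.1252771  0.1       ]
top blue [([119, 0, 25, 19, 211], array([131.9,   7.5])), ([260, 20, 70, 58, 2758], array([294.5,  48.5])), ([241, 177, 25, 24, 192], array([253.5, 191.8])), ([174, 185, 23, 24, 151], array([186.5, 197.5]))]
scene blue [([344, 30, 14, 20, 185], array([350.2,  39.5])), ([382, 143, 58, 47, 1973], array([409.7, 166.4])), ([223, 147, 23, 29, 390], array([233.7, 164.2])), ([258, 190, 25, 30, 452], array([270.2, 207.1]))]
```

View pics/c.png

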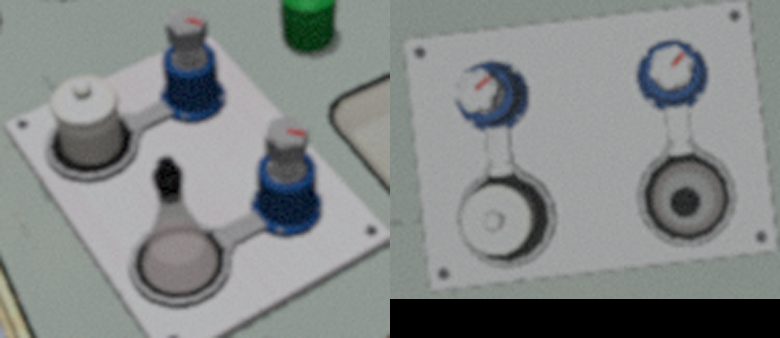

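The close crop confirms the choice. The clear glass flask with black stopper is at the right station. Its bolt head top is at about (253.5,186) in top and (271,181) in scene, with the red line pointing about 45° right of tray +x.

```bash
cat >> h.py <<'E'
def rel(P,yaw=None):
    """shift in tool axes from the present pose to tool point P, tool down; yaw = world heading of tool y (deg) """
    o=r.observe();T=R.from_rotvec(o["tool_rot"])
    s=T.inv().apply(np.array(P)-o["eef_pos"])
    y=T.apply([0,1,0]);h=np.degrees(np.arctan2(y[1],y[0]))
    return s.round(4),h.round(1),T.as_matrix()[:,2].round(3)
E
python3 - <<'E'
from h import *
P,e=cross(ray(r.camera_model("top"),(253.5,186)),ray(r.camera_model("scene"),(270.8,180.8)))
print(P,e)
L,e=cross(ray(r.camera_model("top"),(179.5,194.5)),ray(r.camera_model("scene"),(232,140)))
print(L,e)
print(rel([P[0],P[1],.235]))
m=r.camera_model("wrist");c,d=ray(m,(255,193));o=r.observe();T=R.from_rotvec(o["tool_rot"]);print(T.inv().apply(c-o["eef_pos"]),T.inv().apply(d))
E
```

```text
[ 0.61644374 -0.02816912  0.12165496] 0.0027904069545002844
[0.59889453 0.13888494 0.11701329] 0.00051344228542033
(array([-0.581 , -0.4162,  0.0128]), np.float64(67.7), array([-0.001, -0.002, -1.   ]))
[ 7.08758064e-02 -9.93241304e-05 -1.25724058e-01] [-0.27854516 -0.00247837  0.96041994]
```

{"name": "carry_out", "arguments": {"plan": "-0.038 -0.027 0 0 0 0 100; -0.076 -0.055 0 0 0 0 100; -0.115 -0.082 0 0 0 0 100; -0.154 -0.11 0 0 0 0 100; -0.192 -0.138 0 0 0 0 100; -0.231 -0.165 0 0 0 0 100; -0.27 -0.193 0 0 0 0 100; -0.31 -0.222 0 0 0 0 100"}}

```text
time: 0.9
eef_pos: [0.4402, 0.2532, 0.2479]
tool_rot: [-0.608, -3.082, 0.0]
force: [0.5, 0.9, -0.8]
grip_width: 0.0855
gripper_force: 0.0
```

{"name": "carry_out", "arguments": {"plan": "-0.038 -0.027 0 0 0 0 100; -0.076 -0.055 0 0 0 0 100; -0.115 -0.082 0 0 0 0 100; -0.154 -0.11 0 0 0 0 100; -0.192 -0.138 0 0 0 0 100; -0.231 -0.165 0 0 0 0 100; -0.271 -0.194 0 0 0 0 100; -0.271 -0.194 0 0 0 0 100"}}

```text
time: 1.7
eef_pos: [0.6184, -0.0323, 0.2471]
tool_rot: [-0.617, -3.08, 0.002]
force: [-1.1, 0.8, 0.3]
grip_width: 0.0855
gripper_force: 0.0
```

Run:
```python
from h import *
m=r.camera_model("wrist");o=r.observe();w=r.grab_frame("wrist");cv2.imwrite("pics/w1.png",w[:,:,::-1])
print(o["time"],o["qpos"].round(3),o["eef_pos"],rel([.6164,-.0282,.235]),o["qvel"].round(2));print(proj(m,[.6164,-.0282,.123]))
```

```text
1.7 [-0.172  0.04   1.628 -0.002  1.474 -1.347] [ 0.61836892 -0.03230948  0.24712574] (array([0.0015, 0.0013, 0.0121]), np.float64(67.4), array([-0.002,  0.   , -1.   ])) [ 0.07 -0.05  0.05  0.05  0.04  0.04]
[259.42622657 187.71830498]
```

View pics/w1.png

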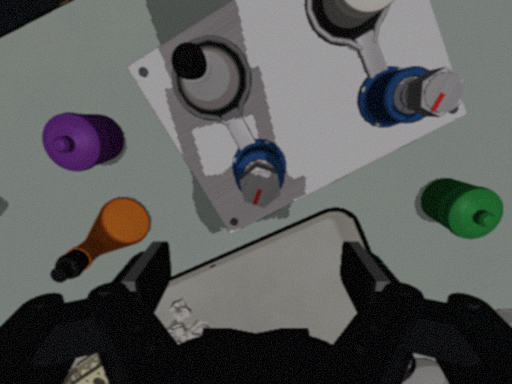

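The wrist view shows the flask-station bolt head at (260,185), with its red line running down-left to (254,204). The flask is at (215,75) and the jar station is at upper right with its bolt at (438,92).

```bash
cat >> h.py <<'E'
def redline(w,m,z,near):
    h=cv2.cvtColor(w,cv2.COLOR_RGB2HSV)
    k=cv2.inRange(h,(0,90,60),(8,255,255))|cv2.inRange(h,(172,90,60),(180,255,255))
    n,l,s,c=cv2.connectedComponentsWithStats(k)
    out=[]
    for i in range(1,n):
        if s[i,4]>12 and np.linalg.norm(c[i]-near)<60:
            p=np.argwhere(l==i)[:,::-1].astype(float)
            q=np.array([plane(m,x,z)[:2] for x in p])
            mu=q.mean(0);v=np.linalg.svd(q-mu,full_matrices=False)[2][0]
            t=(q-mu)@v
            out.append((s[i,4],c[i].round(1),(mu+v*t.min()).round(4),(mu+v*t.max()).round(4),np.degrees(np.arctan2(v[1],v[0])).round(1)))
    return out
E
python3 - <<'E'
from h import *
m=r.camera_model("wrist");o=r.observe();w=r.grab_frame("wrist")
print(redline(w,m,.1245,(260,187)), plane(m,(260,185),.123))
h=cv2.cvtColor(w,cv2.COLOR_RGB2HSV)
g=cv2.inRange(h,(0,0,85),(180,60,190))
cv2.imwrite("pics/w2.png",cv2.resize(w[130:215,220:300,::-1],None,fx=6,fy=6,interpolation=cv2.INTER_CUBIC))
print(o["eef_pos"],rel([.617,-.0285,.235]))
E
```

```text
[(np.int32(71), array([254.7, 198.7]), array([ 0.6174, -0.0285]), array([ 0.6282, -0.0383]), np.float64(-42.3))] [ 0.61307729 -0.02417342  0.123     ]
[ 0.61732701 -0.02996744  0.24714112] (array([-0.0003,  0.    ,  0.0123]), np.float64(67.6), array([-0.002,  0.001, -1.   ]))
```

View pics/w2.png

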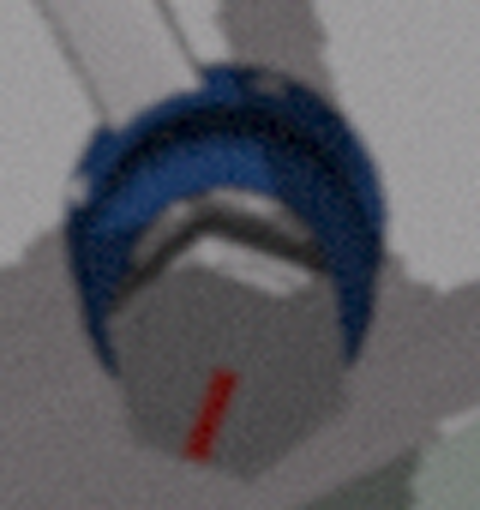

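Line start gives the axis at (0.617,−0.0285). The mark heads −42°, so the flats face 77.7° and I need to turn the tool −10°. Descending to grip.

{"name": "carry_out", "arguments": {"plan": "0 0 0 0 0 -5 100; 0 0 0.02 0 0 -10 100; 0 0 0.045 0 0 -10 100; 0 0 0.07 0 0 -10 100; 0 0 0.095 0 0 -10 100; 0 0 0.12 0 0 -10 100; 0 0 0.133 0 0 -10 100; 0 0 0.133 0 0 -10 100"}}

```text
time: 2.6
eef_pos: [0.6148, -0.0261, 0.1128]
tool_rot: [-0.335, -3.119, -0.001]
force: [-0.9, -0.8, 0.2]
grip_width: 0.0857
gripper_force: 0.0
```

{"name": "carry_out", "arguments": {"plan": "0 0 0 0 0 0 42; 0 0 0 0 0 0 42; 0 0 0 0 0 0 42; 0 0 0 0 0 0 42; 0 0 0 0 0 0 42; 0 0 0 0 0 0 42; 0 0 0 0 0 0 42; 0 0 0 0 0 0 42"}}

```text
time: 3.4
eef_pos: [0.6168, -0.0275, 0.1152]
tool_rot: [-0.338, -3.123, 0.0]
force: [-0.1, 0.0, -0.1]
grip_width: 0.0358
gripper_force: 0.0
```

Run:
```python
from h import *
m=r.camera_model("wrist");o=r.observe();w=r.grab_frame("wrist")
cv2.imwrite("pics/w3.png",w[:,:,::-1])
print(o["time"],o["qpos"].round(3),o["ft_torque"].round(2),rel([.617,-.0285,.114]),redline(w,m,.1245,(260,187)))
```

```text
3.4 [-0.165  0.15   1.739 -0.     1.252 -1.52 ] [-0.03  0.04 -0.01] (array([-0.0004, -0.0009,  0.0012]), np.float64(77.7), array([-0.,  0., -1.])) []
```

View pics/w3.png

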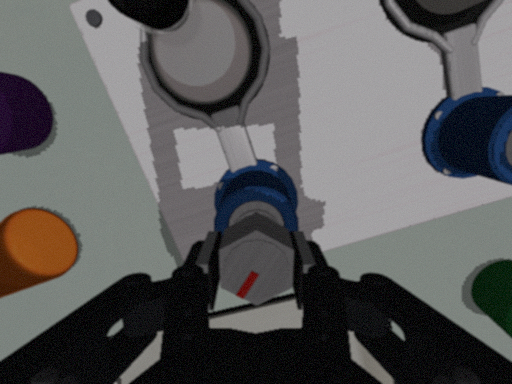

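The head at (255,262) sits between the pads, aligned, with its line at (247,285). I'll turn back while loosely embracing it.

{"name": "carry_out", "arguments": {"plan": "0 0 0 0 0 -8 42; 0 0 0 0 0 -16 42; 0 0 0 0 0 -24 42; 0 0 0 0 0 -32 42; 0 0 0 0 0 -40 42; 0 0 0 0 0 -46 42; 0 0 0 0 0 -46 42; 0 0 0 0 0 -43 42"}}

```text
time: 4.25
eef_pos: [0.6167, -0.0275, 0.1152]
tool_rot: [0.825, -3.031, 0.0]
force: [-0.7, 0.3, 0.0]
grip_width: 0.0356
gripper_force: 0.0
```

```bash
cat > look.py <<'E'
from h import *
m=r.camera_model("wrist");o=r.observe();w=r.grab_frame("wrist");C=[.617,-.0280]
print("t",o["time"],"q6",o["qpos"][5].round(3),"M",o["ft_torque"].round(2),"F",o["force"].round(1),"h",rel([*C,.115]))
# line at z assumed: length from the line's inner end gives height (15 mm from axis)
for z in(.1245,.117,.109):
    for x in redline(w,m,z,proj(m,[*C,z])): print(z,x[0],x[1],x[2],x[3],x[4],"d",np.linalg.norm(x[2]-C).round(4),np.linalg.norm(x[3]-C).round(4))
E
python3 look.py
```

```text
t 4.25 q6 -2.267 M [-0.01  0.03  0.05] F [-0.7  0.3  0. ] h (array([ 0.    , -0.0005,  0.0002]), np.float64(120.3), array([-0., -0., -1.]))
0.1245 254 [246.9 284.8] [ 0.6175 -0.0276] [ 0.6324 -0.028 ] -1.4 d 0.0006 0.0154
0.117 254 [246.9 284.8] [ 0.6215 -0.0253] [ 0.6374 -0.0257] -1.4 d 0.0052 0.0205
0.109 254 [246.9 284.8] [ 0.6258 -0.0228] [ 0.6426 -0.0232] -1.4 d 0.0102 0.026
```

Not dropped yet. The line's inner end fits the axis at the original height, and the mark moved 41° back.

{"name": "carry_out", "arguments": {"plan": "0 0 0 0 0 -8 42; 0 0 0 0 0 -16 42; 0 0 0 0 0 -24 42; 0 0 0 0 0 -32 42; 0 0 0 0 0 -40 42; 0 0 0 0 0 -43 42; 0 0 0 0 0 -43 42; 0 0 0 0 0 -40 42"}}

```text
time: 5.1
eef_pos: [0.6167, -0.0277, 0.1153]
tool_rot: [1.812, -2.566, 0.0]
force: [-0.1, -0.8, -0.2]
grip_width: 0.0357
gripper_force: 0.0
```

```bash
python3 look.py
```

```text
t 5.1 q6 -2.966 M [-0.05 -0.02 -0.02] F [-0.1 -0.8 -0.2] h (array([ 0.0002, -0.0003,  0.0002]), np.float64(160.4), array([-0., -0., -1.]))
0.1245 227 [246.4 276.7] [ 0.6161 -0.031 ] [ 0.6272 -0.0228] 36.5 d 0.0031 0.0114
0.117 227 [246.4 276.7] [ 0.6175 -0.0269] [ 0.6294 -0.0181] 36.5 d 0.0012 0.0159
0.109 227 [246.4 276.7] [ 0.6191 -0.0225] [ 0.6317 -0.0132] 36.5 d 0.0059 0.0209
```

It dropped. The line now fits the axis only at z≈0.117, 7.5 mm lower. Following it down 8 mm, then turning forward while descending.

{"name": "carry_out", "arguments": {"plan": "0 0 0.004 0 0 0 42; 0 0 0.008 0 0 0 42; 0 0 0.008 0 0 8 42; 0 0 0.008 0 0 16 42; 0 0 0.0085 0 0 24 42; 0 0 0.0085 0 0 32 42; 0 0 0.009 0 0 40 42; 0 0 0.009 0 0 48 42"}}

```text
time: 5.95
eef_pos: [0.6161, -0.0273, 0.1053]
tool_rot: [0.608, -3.08, -0.001]
force: [-1.9, 1.1, 0.2]
grip_width: 0.0356
gripper_force: 1.3
```

{"name": "carry_out", "arguments": {"plan": "0 0 0 0 0 8 42; 0 0 0 0 0 16 42; 0 0 0.0005 0 0 24 42; 0 0 0.0005 0 0 32 42; 0 0 0.001 0 0 40 42; 0 0 0.001 0 0 48 42; 0 0 0.0015 0 0 56 42; 0 0 0.0015 0 0 64 42"}}

```text
time: 6.75
eef_pos: [0.6164, -0.027, 0.104]
tool_rot: [-1.116, -2.935, -0.001]
force: [-0.1, 1.8, -0.3]
grip_width: 0.0357
gripper_force: 1.8
```

```bash
sed -i 's/(.1245,.117,.109)/(.117,.1145,.112,.109)/' look.py; python3 look.py
```

```text
t 6.75 q6 -1.009 M [0.36 0.15 0.03] F [-0.1  1.8 -0.3] h (array([-0.0009, -0.0004, -0.0111]), np.float64(48.2), array([-0.001,  0.001, -1.   ]))
0.117 259 [248.1 288.5] [ 0.6225 -0.0407] [ 0.6162 -0.0275] 115.3 d 0.0138 0.0009
0.1145 259 [248.1 288.5] [ 0.6238 -0.042 ] [ 0.6174 -0.0285] 115.3 d 0.0156 0.0006
0.112 259 [248.1 288.5] [ 0.6251 -0.0434] [ 0.6185 -0.0296] 115.3 d 0.0174 0.0022
0.109 259 [248.1 288.5] [ 0.6266 -0.045 ] [ 0.6199 -0.0308] 115.3 d 0.0195 0.004
```

The bolt has turned forward 101° and is following down. Continuing.

{"name": "carry_out", "arguments": {"plan": "0 0 0 0 0 8 42; 0 0 0 0 0 16 42; 0 0 0.0005 0 0 24 42; 0 0 0.0005 0 0 32 42; 0 0 0.001 0 0 40 42; 0 0 0.001 0 0 48 42; 0 0 0.0015 0 0 56 42; 0 0 0.0015 0 0 64 42"}}

```text
time: 7.6
eef_pos: [0.6165, -0.0273, 0.1026]
tool_rot: [-2.5, -1.901, 0.001]
force: [-1.4, 2.1, -0.9]
grip_width: 0.0359
gripper_force: 1.9
```

{"name": "carry_out", "arguments": {"plan": "0 0 0 0 0 8 42; 0 0 0 0 0 16 42; 0 0 0.0005 0 0 24 42; 0 0 0.0005 0 0 32 42; 0 0 0.001 0 0 40 42; 0 0 0.001 0 0 48 42; 0 0 0.0015 0 0 56 42; 0 0 0.0015 0 0 60 42"}}

```text
time: 8.4
eef_pos: [0.6164, -0.0272, 0.1012]
tool_rot: [-3.115, -0.399, 0.002]
force: [-2.0, 1.6, 0.7]
grip_width: 0.0356
gripper_force: 2.1
```

{"name": "carry_out", "arguments": {"plan": "0 0 0 0 0 0 60; 0 0 0 0 0 0 70; 0 0 0 0 0 -8 70; 0 0 0 0 0 -16 70; 0 0 0 0 0 -24 70; 0 0 0 0 0 -32 70; 0 0 0 0 0 -40 70; 0 0 0 0 0 -48 70"}}

```text
time: 9.2
eef_pos: [0.617, -0.0277, 0.1017]
tool_rot: [2.676, 1.644, 0.0]
force: [1.0, -0.7, 0.5]
grip_width: 0.0597
gripper_force: 0.0
```

```bash
python3 look.py
```

```text
t 9.2 q6 0.304 M [0.   0.03 0.02] F [ 1.  -0.7  0.5] h (array([-0.0003,  0.0001, -0.0133]), np.float64(-26.7), array([ 0., -0., -1.]))
0.117 276 [236.2 277.3] [ 0.6172 -0.0248] [ 0.6031 -0.0227] 171.3 d 0.0032 0.0149
0.1145 276 [236.2 277.3] [ 0.6165 -0.0262] [ 0.602 -0.024] 171.3 d 0.0019 0.0155
0.112 276 [236.2 277.3] [ 0.6157 -0.0276] [ 0.601  -0.0253] 171.3 d 0.0014 0.0162
0.109 276 [236.2 277.3] [ 0.6149 -0.0292] [ 0.5997 -0.0269] 171.3 d 0.0024 0.0173
```

Mark is now at −188.7°, so 225° forward in total. Regrip on the flat 18° back, then turn about 140° more.

{"name": "carry_out", "arguments": {"plan": "0 0 0 0 0 -8 70; 0 0 0 0 0 -16 70; 0 0 0 0 0 -18 70; 0 0 0 0 0 -18 42; 0 0 0 0 0 -18 42; 0 0 0 0 0 -18 42; 0 0 0 0 0 -18 42; 0 0 0 0 0 -18 42"}}

```text
time: 10.05
eef_pos: [0.6168, -0.0275, 0.1018]
tool_rot: [2.395, 2.033, -0.0]
force: [0.2, -0.6, 0.3]
grip_width: 0.0358
gripper_force: 0.0
```

{"name": "carry_out", "arguments": {"plan": "0 0 0 0 0 8 42; 0 0 0 0 0 16 42; 0 0 0.0005 0 0 24 42; 0 0 0.0005 0 0 32 42; 0 0 0.001 0 0 40 42; 0 0 0.001 0 0 48 42; 0 0 0.0015 0 0 56 42; 0 0 0.0015 0 0 64 42"}}

```text
time: 10.85
eef_pos: [0.6162, -0.0272, 0.1002]
tool_rot: [-3.109, -0.446, 0.003]
force: [-1.7, 0.3, 0.3]
grip_width: 0.0358
gripper_force: 2.2
```

{"name": "carry_out", "arguments": {"plan": "0 0 0 0 0 8 42; 0 0 0 0 0 16 42; 0 0 0.0005 0 0 24 42; 0 0 0.0005 0 0 32 42; 0 0 0.001 0 0 40 42; 0 0 0.001 0 0 48 42; 0 0 0.0015 0 0 56 42; 0 0 0.0015 0 0 64 42"}}

```text
time: 11.65
eef_pos: [0.6164, -0.0269, 0.0988]
tool_rot: [-2.873, 1.269, 0.003]
force: [-1.4, 1.3, 0.5]
grip_width: 0.0358
gripper_force: 2.7
```

```bash
python3 look.py
```

```text
t 11.65 q6 2.238 M [0.3  0.19 0.06] F [-1.4  1.3  0.5] h (array([ 0.0011,  0.0003, -0.0163]), np.float64(-137.9), array([-0.001,  0.001, -1.   ]))
0.117 287 [236.5 274.5] [ 0.6206 -0.0303] [ 0.6298 -0.0196] 49.4 d 0.0043 0.0153
0.1145 287 [236.5 274.5] [ 0.6196 -0.0292] [ 0.6289 -0.0182] 49.4 d 0.0029 0.0154
0.112 287 [236.5 274.5] [ 0.6185 -0.028 ] [ 0.6281 -0.0168] 49.4 d 0.0015 0.0158
0.109 287 [236.5 274.5] [ 0.6173 -0.0266] [ 0.6271 -0.0151] 49.4 d 0.0014 0.0164
```

Forward 347° now. Grip firmly and turn the last 18° or so.

{"name": "carry_out", "arguments": {"plan": "0 0 0 0 0 8 42; 0 0 0.0005 0 0 16 42; 0 0 0.0005 0 0 20 42; 0 0 0.0005 0 0 20 30; 0 0 0.0005 0 0 20 30; 0 0 0.0005 0 0 20 30; 0 0 0.0005 0 0 20 30; 0 0 0.0005 0 0 20 30"}}

```text
time: 12.5
eef_pos: [0.6167, -0.0273, 0.0985]
tool_rot: [-2.615, 1.741, 0.001]
force: [-3.2, 2.1, 4.0]
grip_width: 0.0339
gripper_force: 59.6
```

```bash
python3 look.py
python3 - <<'E'
from h import *
cv2.imwrite("pics/s2.png",r.grab_frame("scene")[100:300,120:360,::-1].repeat(2,0).repeat(2,1))
E
```

```text
t 12.5 q6 2.58 M [0.38 0.53 0.  ] F [-3.2  2.1  4. ] h (array([ 0.0008,  0.    , -0.0165]), np.float64(-157.3), array([-0.,  0., -1.]))
0.117 282 [236.6 274.9] [ 0.6196 -0.0318] [ 0.6319 -0.0252] 28.2 d 0.0046 0.0152
0.1145 282 [236.6 274.9] [ 0.619  -0.0303] [ 0.6316 -0.0236] 28.2 d 0.003 0.0152
0.112 282 [236.6 274.9] [ 0.6184 -0.0289] [ 0.6313 -0.022 ] 28.2 d 0.0017 0.0155
0.109 282 [236.6 274.9] [ 0.6177 -0.0272] [ 0.6309 -0.0201] 28.2 d 0.0011 0.016
```

View pics/s2.png

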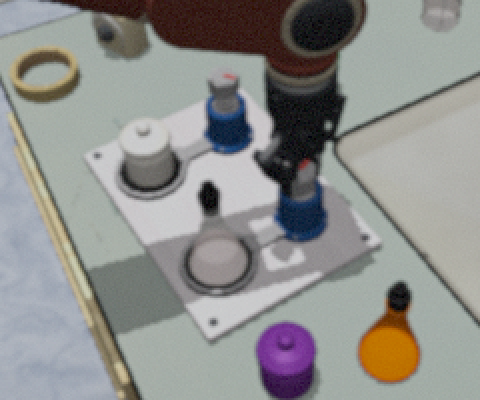

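The flask and jar are standing in their nests at (217,250) and (147,160), the jar's bolt at (225,95) is unchanged, and the gripper holds the flask's bolt at (300,180). The bolt is 368° past where I found it dropped, about 15 mm down, gripped at 60 N.

```bash
python3 -c "
from workcell import r
print(r.observe()['qvel'].round(3)); print(r.hand_in())"
```

```text
[-0.002  0.001 -0.001  0.002 -0.002  0.003]
the job is handed in; nothing more can be done
None
```

I handed the job in after 12.5 s with the flask-station (right) bolt backed off to its drop, then turned about 368° forward by camera measurement, roughly 15 mm down and still gripped at about 60 N. The flask, the jar and the jar's bolt looked undisturbed in the last picture, and no verdict came back.

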